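Set the sliding pan stop on the serving line to the yellow size clip

TASK

Set the pan stop for the next pan: with closed fingertips, push the steel stop along its rail until its spring plunger clicks down into the notch of the yellow clip, without running past that clip, and leave it there. If the blue clip comes first, push on through it. Only push the stop: do not touch or pull up its red plunger knob, and leave the pan, bowls, sauce bottle and spoon where they are.

Things in the scene. Friction and masses are not known exactly. Their poses are not given: they have to be found in the camera images.
- rail: Fixed aluminium bar, 40 mm wide, 460 mm long, top 30 mm above the counter, a dark end block (70 mm across, 34 mm high) at each end, out to 250 mm from the middle. Origin on the counter under its middle; y axis along the bar, the way the stop must be pushed (mostly to the robot's left); x axis across it, away from the robot.
- stop (a joint): How far the steel pan stop stands along the rail, m, growing along the rail's +y; 0 to 0.35. At value v its index is at y = v - 0.17 in the rail's frame. It starts at the -y end (0 to 0.04). On bare rail it slides against about 2 N of friction and stays where it is left; it weighs about 0.6 kg.
- stop_index (a point): Plunger's axis on top of the stop, 72 mm above the counter. The stop is a steel block 80 x 80 mm, 38 to 72 mm above the counter (side skirts down to 16 mm), black index lines at mid-length on its sides and top. On its +x side an 8 mm thick blade reaches out to 105 mm from the rail's middle, near the block's +y end. Axes as the rail's.
- push_face (a point): Centre of the stop's flat end face on the -y side, where it is pushed towards +y: 55 mm above the counter, 40 mm behind the index; the face is upright, 80 mm wide and spans 38 to 72 mm in height. Nothing lies near it at its -y side but the bare rail (top 30 mm) and the rail's end block.
- plunger (a joint): Height of the spring plunger above its lowest position, m (0 to 0.02): the pin through the stop's middle with a red knob of 22 mm diameter, top 99 mm above the counter when down. It rides at 0 on the bare rail, rises to about 0.004 over each of a clip's two ridges and drops to 0 in the notch between.
- clip_yellow: Yellow clip fixed over the rail, 42 mm along it: two rounded ridges 4 mm high across the rail's top, 23 mm apart, and flat side wings 10 mm high, out to 75 mm either side, with a black line at the notch. Origin on the counter under the notch, axes as the rail's. The stop is set when its index is over this origin with the plunger down.
- yellow_notch (a point): Notch between the yellow clip's ridges, on the rail's top, above the clip's origin. The plunger's roller meets the first ridge about 23 mm before it. Pushing up a ridge takes about 11 N in all at the stop; the force dips as the plunger snaps down into the notch, and leaving over the second ridge takes as much again. The blue clip feels the same.
- clip_blue: Blue clip, the same in shape. It may lie before or beyond the yellow one along the rail; the notches are 85 to 155 mm apart.
- pan: Empty steel pan, 162 x 176 mm, 100 mm high, standing on the far side of the rail; origin at the centre of its underside. Leave alone.
- bowls: Stack of white bowls, 112 mm diameter, 75 mm high, on the robot's side of the rail; origin at the centre of its underside. Leave alone.
- sauce: Red sauce bottle with a white cap, 58 mm diameter, 170 mm high, on the far side of the rail; origin at the centre of its underside. Leave alone.
- spoon: Serving spoon with a black handle, 220 mm long, lying along the rail on the robot's side. Leave alone.
Not all that is in view belongs to the job. Of the things like the clip_yellow, leave any that is purple; of the rest the smaller one is meant.

How it is judged:
By the outcome, as a careful person would: the job done as asked, in the order asked, and still so for the second after the job is handed in, with the robot touching nothing.
It also fails if it takes over 61 s, if anything falls off the work surface, if the arm or the gripper's body presses on something with over 40 N, if the wrist force passes 120 N, or if a joint passes its speed limit or range.

ROBOT

A 6-joint arm with a two-finger parallel gripper is mounted at the origin on the work surface. World frame = base frame: x ahead of the robot, y to its left, z up, the work surface at z = 0. Lengths are in m, angles in rad, forces in N, time in s.
With the tool pointing down it reaches from about 0.25 to 0.725 m from the base axis. Payload 4 kg.
Tool frame: the origin (TCP) lies midway between the tips of the shut fingers; the grasp point (between the pads) lies 19 mm behind it; z points along the fingers, y is the direction in which the jaws open and shut (so a half turn about z gives the same grasp; the last joint's range is limited). The gripper opens to 85 mm and grips with 20 to 120 N. Pads are 22 mm wide; open, the fingers measure 114 mm over their backs; the gripper's body (76 mm by 85 mm) begins 54 mm behind the grasp point. The pads swing forward as they close: fully open they stand 13 mm farther back than shut.
Start: joints at [1.172, 0.241, 0.005, 1.335, 0, 1.571], TCP at [0.194, 0.461, 0.231] pointing down, gripper open.
Joint ranges: [-2.72, 2.72], [-1.05, 1.87], [-1.09, 1.28], [-1.99, 2.15], [-1.42, 1.44], [-3.14, 3.14]. Speed limits (rad/s): [2.79, 2.79, 3.14, 3.14, 3.14, 3.14].

INTERFACE

Orientations are given as a unit quaternion [x, y, z, w].
In Python, from workcell import get_obs, camera, camera_model, job_done, masks_of gives the robot as it stands.
- The arm moves only by the tool jog_arm, never from a script. Its argument "deltas" is a list that holds one entry, the list of rows, each a list of 7 numbers: the shift along the tool's x, y, z in mm, then the turn, a rotation vector about the tool's x, y, z in degrees, then the finger opening in mm, from 0 to 85.4. A call has 1 to 5 rows; each row shifts and turns the pose as measured when the row begins, along the tool's axes as they then stand; what a row does not reach is not made up. A row lasts 1/10 s, in which the tool goes at most 50 mm and 8.59 degrees, less where a joint would pass 70% of its speed; a pose out of reach is approached as far as the arm can. A call with a gripper value outside its range is refused whole. The fingers move at their own pace and stop on an object; the grip force is fixed at half the most. Time passes only in rows, so rows that do not move let the fingers close. It gives the time, the measured TCP pose, the force and the opening at its end, in the units of the state.
- get_obs(): the state, without advancing time (a new reading comes with each control period).
- camera(name): name is "side" or "top" or "wrist"; returns the picture (480x640x3 uint8, red, green, blue); there is no depth.
- camera_model(name): a dict with "fovy" (degrees; the focal length in pixels is half the picture's height over the tangent of half this angle, whatever the lens; pixels are square), "cx", "cy" (the principal point, pixels), "pose" (4x4, takes a point from camera to world coordinates); the wrist camera has in their place "T_tool_cam" (4x4, takes a point from camera to tool coordinates, whose origin is the TCP and whose axes are the flange's). Camera axes: x right, y down, z forward; pixel columns grow to the right and rows downward; lengths in m; the calibration is good to about 2 mm. A picture is of the moment at which its call begins: read the wrist's pose just before it. camera_model takes no time and is no camera call.
- job_done(): hands the job in, once; it reports no verdict.
Trained networks look in the newest picture that a camera, given by its name, has taken for a name from the list of things; names that differ only in an ending like _2 or _b are one class to them, and where a whole thing is asked for, a point or a joint stands for the part that bears it (a point fixed in the world has none). Each returns a list of dicts, best first, with "conf" (0 to 1); they miss things now and then, are a little off and sometimes report something else, mostly with a low value. They report only what shows in the picture. A call takes as long as a camera call. They do not tell look-alikes from the thing itself.
- masks_of(target, camera): "pixels" (480x640 bool, what is visible of it) and "at" ([column, row] in pixels, amid what is visible of it).
The state is a dict: "clock": time; "joint_pos": joint angles; "joint_vel": joint speeds; "tau": joint torques, N m; "eef_pos": TCP position; "tool_rot": TCP orientation; "ft_force": force on the tool from outside, world axes, zero at the start; "ft_torque": the same for the moment, N m; "grip_width": finger opening in m.
Only numpy, scipy, OpenCV 4.12 (cv2) and the standard library are available. Lean on these libraries where they do the work, as an engineer would, in place of code of your own. Each camera call takes 0.05 s, during which the arm holds its last target. There are 200 camera calls.

## Working session

There is one attempt and no reset: what is moved stays moved. The work goes in short steps, Python scripts to look and compute and a tool call to move; the robot and the scene stay as the last step left them, time stands still between calls to the robot, and variables do not carry over. Pictures are saved under pics/ and viewed, about 8 in all and at most 12, crops included, and the job is handed in when it is done.

Besides the shell and the picture viewer there is one more tool, called after ">>>" as name(argument=value, ...) on one line, values as JSON. jog_arm: Moves the arm, as the interface text tells. Its arguments: {"type":"object","properties":{"deltas":{"type":"array"}},"required":["deltas"]}

```bash
mkdir -p pics; ls
cat > h.py <<'E'
import numpy as np, cv2
from workcell import *
def ray(name,px):
    m=camera_model(name); f=240/np.tan(np.radians(m['fovy'])/2)
    P=np.array(m['pose']); d=P[:3,:3]@np.array([(px[0]-m['cx'])/f,(px[1]-m['cy'])/f,1]); return P[:3,3],d
def at_z(name,px,z):
    o,d=ray(name,px); return o+d*(z-o[2])/d[2]
def proj(name,p):
    m=camera_model(name); f=240/np.tan(np.radians(m['fovy'])/2)
    P=np.array(m['pose']); q=P[:3,:3].T@(np.asarray(p)-P[:3,3]); return q[:2]/q[2]*f+[m['cx'],m['cy']]
E
python3 - <<'E'
from h import *
for c in ("top","side"):
    im=camera(c); cv2.imwrite(f"pics/{c}0.png",im[:,:,::-1]); print(camera_model(c))
    for t in ("stop","push_face","clip_yellow","clip_blue","rail","plunger"):
        for r in masks_of(t,c)[:3]: print(c,t,round(r['conf'],2),np.round(r['at']),r['pixels'].sum())
print(get_obs())
E
```

```text
pics
{'fovy': 43.60785674512263, 'cx': 308.1367423539342, 'cy': 245.02042522154835, 'pose': array([[-2.55953167e-03, -9.87117341e-01,  1.59977512e-01,
         3.31822795e-01],
       [-9.99851625e-01, -1.98971636e-04, -1.72246725e-02,
         9.78509533e-02],
       [ 1.70346039e-02, -1.59997863e-01, -9.86970367e-01,
         1.24950303e+00],
       [ 0.00000000e+00,  0.00000000e+00,  0.00000000e+00,
         1.00000000e+00]])}
top stop 0.81 [390. 251.] 2022
top push_face 0.89 [390. 248.] 2069
top push_face 0.56 [392. 319.] 998
top clip_yellow 0.84 [179. 382.] 2942
top clip_yellow 0.78 [267. 265.] 1431
top clip_blue 0.57 [335. 260.] 1320
top rail 0.87 [363. 261.] 6036
top plunger 0.68 [396. 249.] 95
top plunger 0.48 [393. 250.] 2050
{'fovy': 50.84836541204685, 'cx': 322.3058022135084, 'cy': 238.84529624288, 'pose': array([[ 0.75667691, -0.47730382,  0.44678978,  0.12563493],
       [-0.65364238, -0.56676599,  0.50152563, -0.34420839],
       [ 0.01384515, -0.6715336 , -0.74084475,  0.74991498],
       [ 0.        ,  0.        ,  0.        ,  1.        ]])}
side stop 0.67 [397. 327.
[... 325 characters left out ...]
148
{'clock': 0.7, 'joint_pos': array([1.17199369e+00, 2.40564417e-01, 4.99494609e-03, 1.33520798e+00,
       2.29806854e-05, 1.57080217e+00]), 'joint_vel': array([-4.66839434e-04, -2.30991510e-04, -5.53606818e-05,  1.55336110e-03,
       -1.15450159e-03,  2.15914712e-05]), 'tau': array([ 6.25366920e-04, -3.72076893e+01,  2.52641737e+01,  8.26903670e-04,
       -3.00915849e-05, -1.89068754e-05]), 'eef_pos': array([0.19414889, 0.46076058, 0.23132232]), 'tool_rot': array([ 1.98085415e-01,  9.80184762e-01,  1.15246148e-05, -9.39367769e-06]), 'ft_force': array([-0.48287017, -0.42301373, -0.2629132 ]), 'ft_torque': array([-0.0185951 , -0.02166598,  0.00318604]), 'grip_width': 0.08534704121225768}
```

View pics/top0.png

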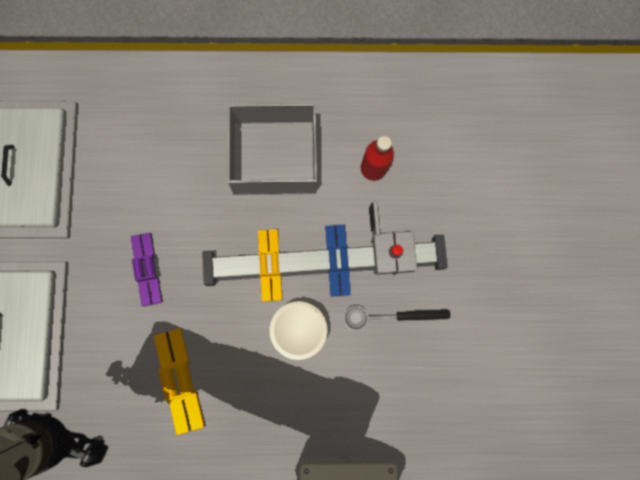

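View pics/side0.png

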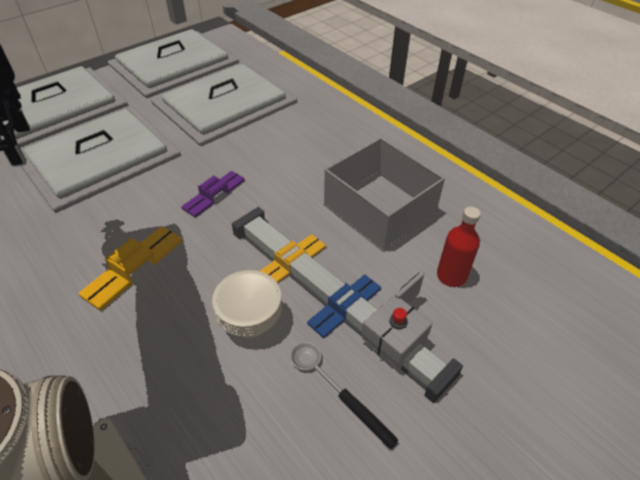

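The top view shows the rail from about (205,267) to (445,252). The small yellow clip on it is at (269,264), blue at (338,260) and the stop's knob at (397,251), so blue comes first. I'll zoom in to get precise positions.

Run:
```python
import cv2
im=cv2.imread("pics/top0.png")[200:310,195:455]
cv2.imwrite("pics/crop1.png",cv2.resize(im,None,fx=3,fy=3,interpolation=cv2.INTER_CUBIC))
im=cv2.imread("pics/side0.png")[200:400,225:470]
cv2.imwrite("pics/crop2.png",cv2.resize(im,None,fx=3,fy=3,interpolation=cv2.INTER_CUBIC))
```

```text
(no output)
```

View pics/crop1.png

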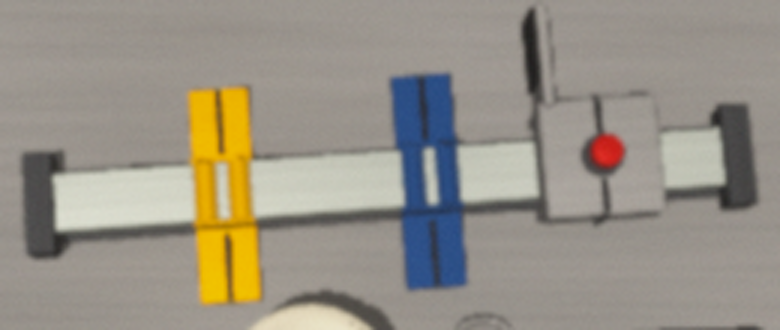

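View pics/crop2.png

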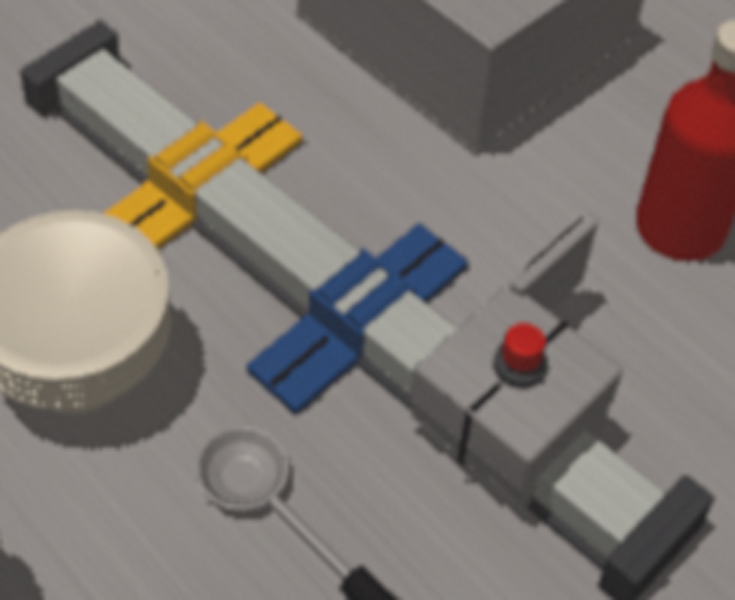

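```bash
cat >> h.py <<'E'
def T(x,y): return (195+(x-1)/3,200+(y-1)/3)
def S(x,y): return (225+(x-1)/3,200+(y-1)/3)
E
python3 - <<'E'
from h import *
w=lambda c,p,z: at_z(c,p,z)[:2]
L=[w("top",T(52,173),.03),w("top",T(56,232),.03)];R=[w("top",T(722,128),.03),w("top",T(727,188),.03)]
l=np.mean(L,0);r=np.mean(R,0);u=(l-r)/np.linalg.norm(l-r);mid=(l+r)/2
x=np.array([u[1],-u[0]])
print("rail ends",l,r,"len",np.linalg.norm(l-r),"yaw of +y",np.degrees(np.arctan2(u[1],u[0])),"mid",mid)
def rep(n,c,ps,z):
    for p in ps:
        q=w(c,p,z); print(n,c,"xy",np.round(q,4),"rail x,y",np.round([(q-mid)@x,(q-mid)@u],4))
rep("Yline","top",[T(219,120),T(229,268)],.01);rep("Ynotch","top",[T(223,190)],.03)
rep("Bline","top",[T(424,110),T(434,255)],.01);rep("Bnotch","top",[T(430,176)],.03)
rep("Stop idx","top",[T(598,100),T(605,217)],.072);rep("knob","top",[T(606,151)],.099)
rep("Stop corners","top",[T(538,97),T(655,95),T(663,214),T(546,220)],.072)
rep("Yline","side",[S(258,132),S(150,213)],.01);rep("Ynotch","side",[S(199,157)],.03)
rep("Bline","side",[S(421,259),S(299,360)],.01);rep("Bnotch","side",[S(362,290)],.03)
rep("Stop idx","side",[S(567,322),S(470,410)],.072)
rep("sauce","top",[(378,145)],.17);rep("sauce base","top",[(376,172)],0.0);rep("pan rim near","top",[(315,183)],.1);rep("bowl","top",[(299,330)],.075)
E
```

```text
rail ends [0.48369723 0.27164742] [ 0.51431628 -0.18757093] len 0.46023800104578816 yaw of +y 93.81463350168826 mid [0.49900676 0.04203824]
Yline top xy [0.5441 0.1609] rail x,y [0.0529 0.1156]
Yline top xy [0.4406 0.1532] rail x,y [-0.0508  0.1148]
Ynotch top xy [0.4922 0.1568] rail x,y [0.0008 0.115 ]
Bline top xy [0.5512 0.0177] rail x,y [ 0.0505 -0.0278]
Bline top xy [0.4495 0.0118] rail x,y [-0.0514 -0.0269]
Bnotch top xy [0.5018 0.0153] rail x,y [ 0.001  -0.0269]
Stop idx top xy [ 0.5471 -0.0945] rail x,y [ 0.0389 -0.1395]
Stop idx top xy [ 0.4686 -0.0972] rail x,y [-0.0396 -0.1369]
knob top xy [ 0.5085 -0.0945] rail x,y [ 0.0004 -0.1368]
Stop corners top xy [ 0.5491 -0.0545] rail x,y [ 0.0435 -0.0996]
Stop corners top xy [ 0.5505 -0.1327] rail x,y [ 0.0397 -0.1778]
Stop corners top xy [ 0.4706 -0.1356] rail x,y [-0.0402 -0.1754]
Stop corners top xy [ 0.4667 -0.0581] rail x,y [-0.0389 -0.0978]
Yline side xy [0.5461 0.1617] rail x,y [0.0549 0.1163]
Yline side xy [0.4513 0.1533] rail x,y [-0.0402  0.1142]
Ynotch side xy [0.493  0.1558] rail x,y [0.0016 0.1139]
Bline side xy [0.5555 0.0185] rail x,y [ 0.0548 -0.0273]
Bline side xy [0.4514 0.0118] rail x,y [-0.0496 -0.027 ]
Bnotch side xy [0.502  0.0147] rail x,y [ 0.0012 -0.0274]
Stop idx side xy [ 0.5503 -0.0934] rail x,y [ 0.0422 -0.1385]
Stop idx side xy [ 0.4713 -0.0979] rail x,y [-0.0369 -0.1378]
sauce top xy [ 0.6971 -0.0527] rail x,y [ 0.1913 -0.1077]
sauce base top xy [ 0.6939 -0.0708] rail x,y [ 0.187  -0.1255]
pan rim near top xy [0.6422 0.0639] rail x,y [0.1444 0.0123]
bowl top xy [0.3553 0.0955] rail x,y [-0.1398  0.0629]
```

>>> jog_arm(deltas=[[[-36.5, -31, 0, 0, 0, 0, 0], [-36.5, -31, 0, 0, 0, 0, 0], [-36.5, -31, 0, 0, 0, 0, 0], [-36.5, -31, 0, 0, 0, 0, 0], [-36.5, -31, 0, 0, 0, 0, 0]]])

```text
clock: 1.2
eef_pos: [0.3042, 0.2468, 0.2303]
tool_rot: [0.191, 0.982, 0.002, 0.001]
ft_force: [1.5, -0.0, -0.5]
grip_width: 0.0123
```

>>> jog_arm(deltas=[[[-36.5, -31, 0, 0, 0, 0, 0], [-36.5, -31, 0, 0, 0, 0, 0], [-36.5, -31, 0, 0, 0, 0, 0], [-36.5, -31, 0, 0, 0, 0, 0], [-36.5, -31, 0, 0, 0, 0, 0]]])

```text
clock: 1.7
eef_pos: [0.4184, 0.0257, 0.2318]
tool_rot: [0.191, 0.982, 0.003, 0.004]
ft_force: [1.2, 0.5, -0.2]
grip_width: -0.0
```

>>> jog_arm(deltas=[[[0, 0, 0, 0, 0, 8, 0], [0, 0, 0, 0, 0, 8, 0], [0, 0, 0, 0, 0, 8, 0], [0, 0, 0, 0, 0, 8, 0], [0, 0, 0, 0, 0, 8, 0]]])

```text
clock: 2.2
eef_pos: [0.4216, 0.0169, 0.2321]
tool_rot: [0.533, 0.846, 0.004, 0.004]
ft_force: [0.6, 0.3, -0.1]
grip_width: 0.0001
```

>>> jog_arm(deltas=[[[0, 0, 0, 0, 0, 8, 0], [0, 0, 0, 0, 0, 8, 0], [0, 0, 0, 0, 0, 7.4, 0], [0, 0, 0, 0, 0, 0, 0]]])

```text
clock: 2.6
eef_pos: [0.4217, 0.0166, 0.2325]
tool_rot: [0.7, 0.714, 0.005, 0.003]
ft_force: [-0.7, -0.5, 0.4]
grip_width: 0.0001
```

```bash
cat >> h.py <<'E'
from scipy.spatial.transform import Rotation as Ro
MID=np.array([.4990,.0420]);A=np.radians(93.8);U=np.array([np.cos(A),np.sin(A)]);X=np.array([U[1],-U[0]])
def st(goal=None):
    o=get_obs();R=Ro.from_quat(o['tool_rot']).as_matrix();p=o['eef_pos'];d=p[:2]-MID
    print("t",round(o['clock'],2),"pos",np.round(p,4),"rail x,y",np.round([d@X,d@U],4),"toolx yaw",np.degrees(np.arctan2(R[1,0],R[0,0])).round(2),"toolz",R[:,2].round(3),"F along",np.round(o['ft_force'][:2]@U,2),o['ft_force'].round(1),"w",o['grip_width'],"j",o['joint_pos'].round(2))
    if goal is not None:
        g=np.r_[MID+X*goal[0]+U*goal[1],goal[2]]; print("tool delta mm",np.round(R.T@(g-p)*1e3,1))
E
python3 -c "
from h import *
st((0,-.213,.055))"
```

```text
t 2.6 pos [0.4217 0.0166 0.2325] rail x,y [-0.0788 -0.0203] toolx yaw 91.1 toolz [ 0.012  0.004 -1.   ] F along -0.47 [-0.7 -0.5  0.4] w 0.00011551706793609176 j [ 0.04  0.08 -0.19  1.29  0.    1.59]
tool delta mm [-189.4   85.7  177.9]
```

>>> jog_arm(deltas=[[[-43, 20, 0, 0, 0, -2.7, 0], [-43, 20, 0, 0, 0, 0, 0], [-43, 20, 0, 0, 0, 0, 0], [-43, 20, 0, 0, 0, 0, 0], [0, 0, 0, 0, 0, 0, 0]]])

```text
clock: 3.1
eef_pos: [0.5163, -0.1535, 0.233]
tool_rot: [0.674, 0.739, 0.007, 0.004]
ft_force: [-0.7, 1.0, -0.7]
grip_width: 0.0002
```

```bash
python3 -c "
from h import *
st((0,-.213,.055))"
```

```text
t 3.1 pos [ 0.5163 -0.1535  0.233 ] rail x,y [ 0.0043 -0.1962] toolx yaw 95.3 toolz [ 0.015  0.004 -1.   ] F along 1.09 [-0.7  1.  -0.7] w 0.00016149559918552636 j [-0.29  0.31  0.1   1.35  0.01  1.18]
tool delta mm [-17.2  -7.4 177.9]
```

>>> jog_arm(deltas=[[[-17, -5, 0, 0, 0, 1.5, 0], [0, 0, 40, 0, 0, 0, 0], [0, 0, 40, 0, 0, 0, 0], [0, 0, 40, 0, 0, 0, 0], [0, 0, 0, 0, 0, 0, 0]]])

```text
clock: 3.6
eef_pos: [0.5156, -0.1715, 0.1108]
tool_rot: [0.68, 0.733, 0.008, 0.005]
ft_force: [-1.2, 0.5, 0.2]
grip_width: 0.0001
```

```bash
python3 -c "
from h import *
st((0,-.213,.055))"
```

```text
t 3.6 pos [ 0.5156 -0.1715  0.1108] rail x,y [ 0.0024 -0.2141] toolx yaw 94.32 toolz [ 0.018  0.004 -1.   ] F along 0.6 [-1.2  0.5  0.2] w 0.00011559119953282308 j [-0.33  0.39 -0.11  1.06  0.01  1.17]
tool delta mm [ 1.  -3.4 55.8]
```

Down to pushing height, then approach the face.

>>> jog_arm(deltas=[[[0, -3, 30, 0, 0, 0, 0], [0, 0, 25, 0, 0, 0, 0], [0, 0, 0, 0, 0, 0, 0], [10, 0, 0, 0, 0, 0, 0], [10, 0, 0, 0, 0, 0, 0]]])

```text
clock: 4.1
eef_pos: [0.5165, -0.1508, 0.0635]
tool_rot: [0.677, 0.735, 0.01, 0.01]
ft_force: [0.4, 0.7, 0.5]
grip_width: 0.0001
```

Run:
```python
from h import *
st((0,-.19,.055))
im=camera("side"); cv2.imwrite("pics/s1.png",cv2.resize(im[180:420,250:490],None,fx=2.5,fy=2.5)[:,:,::-1])
```

```text
t 4.1 pos [ 0.5165 -0.1508  0.0635] rail x,y [ 0.0046 -0.1935] toolx yaw 94.7 toolz [ 0.028  0.002 -1.   ] F along 0.65 [0.4 0.7 0.5] w 9.477887205581991e-05 j [-0.29  0.43 -0.19  0.92  0.01  1.2 ]
tool delta mm [ 3.6 -4.8  8.3]
```

View pics/s1.png

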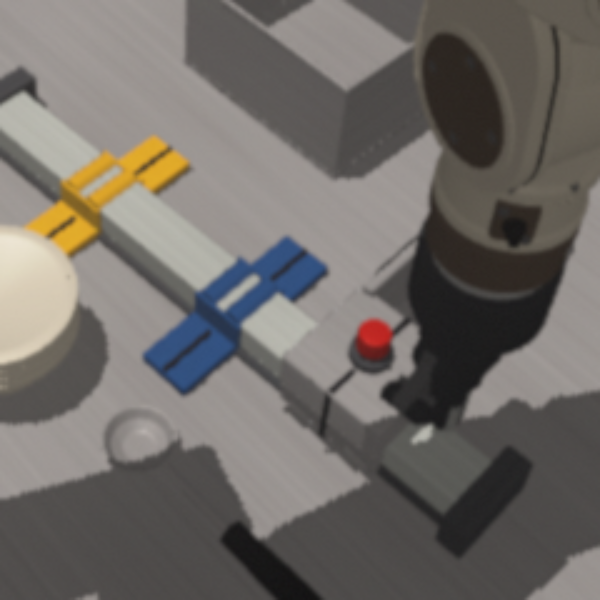

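The closed fingers are just behind the end face, clear of the knob. I'll level the tool, lower it a little, then push.

>>> jog_arm(deltas=[[[0, -4, 8, 1.6, 0, 0.8, 0], [0, 0, 0, 0, 0, 0, 0], [4, 0, 0, 0, 0, 0, 0], [4, 0, 0, 0, 0, 0, 0], [4, 0, 0, 0, 0, 0, 0]]])

```text
clock: 4.65
eef_pos: [0.5144, -0.1379, 0.0589]
tool_rot: [0.682, 0.731, -0.0, 0.003]
ft_force: [0.5, -2.7, -0.1]
grip_width: -0.0
```

```bash
python3 -c "
from h import *
st((0,-.19,.055))"
```

```text
t 4.65 pos [ 0.5144 -0.1379  0.0589] rail x,y [ 0.0034 -0.1806] toolx yaw 93.99 toolz [ 0.004 -0.005 -1.   ] F along -2.69 [ 0.5 -2.7 -0.1] w -1.6089604839372276e-06 j [-0.26  0.44 -0.19  0.94 -0.    1.24]
tool delta mm [-9.4 -3.4  3.9]
```

>>> jog_arm(deltas=[[[12, -1, 1, 0, 0, 0, 0], [12, -1, 1, 0, 0, 0, 0], [12, 0, 0, 0, 0, 0, 0], [12, 0, 0, 0, 0, 0, 0], [12, 0, 0, 0, 0, 0, 0]]])

```text
clock: 5.15
eef_pos: [0.5093, -0.076, 0.0576]
tool_rot: [0.683, 0.73, 0.0, 0.006]
ft_force: [0.1, -3.1, 2.1]
grip_width: 0.0003
```

```bash
python3 -c "
from h import *
st((0,.03,.055))"
```

```text
t 5.15 pos [ 0.5093 -0.076   0.0576] rail x,y [ 0.0025 -0.1184] toolx yaw 93.84 toolz [ 0.008 -0.008 -1.   ] F along -3.11 [ 0.1 -3.1  2.1] w 0.0002630521654857558 j [-0.14  0.41 -0.25  0.91 -0.01  1.36]
tool delta mm [148.4  -2.4   1.3]
```

>>> jog_arm(deltas=[[[12, -1, 1, 0, 0, 0, 0], [12, -1, 0, 0, 0, 0, 0], [12, 0, 0, 0, 0, 0, 0], [12, 0, 0, 0, 0, 0, 0], [12, 0, 0, 0, 0, 0, 0]]])

```text
clock: 5.65
eef_pos: [0.5032, -0.0126, 0.056]
tool_rot: [0.683, 0.73, -0.002, 0.008]
ft_force: [0.8, 0.0, -0.2]
grip_width: 0.0001
```

```bash
python3 -c "
from h import *
st((0,.03,.055))"
```

```text
t 5.65 pos [ 0.5032 -0.0126  0.056 ] rail x,y [ 0.0006 -0.0548] toolx yaw 93.85 toolz [ 0.01  -0.014 -1.   ] F along -0.03 [ 0.8  0.  -0.2] w 5.4745318728702595e-05 j [-0.02  0.39 -0.28  0.89 -0.01  1.49]
tool delta mm [84.8 -0.5 -0.2]
```

>>> jog_arm(deltas=[[[10, 0, 0, 0.4, 0.6, 0, 0], [10, 0, 0, 0, 0, 0, 0], [10, 0, 0, 0, 0, 0, 0], [8, 0, 0, 0, 0, 0, 0], [6, 0, 0, 0, 0, 0, 0]]])

```text
clock: 6.15
eef_pos: [0.499, 0.0364, 0.0555]
tool_rot: [0.682, 0.731, -0.001, 0.001]
ft_force: [0.2, -2.6, 2.0]
grip_width: 0.0001
```

Run:
```python
from h import *
st((0,.03,.055))
a=camera("top");b=camera("side")
c=cv2.resize(a[195:305,195:395],(800,440),interpolation=2)
cv2.imwrite("pics/t2.png",c[:,:,::-1])
print([ (np.round(r['at'],1),r['conf'],at_z("top",r['at'],.099).round(4)) for r in masks_of("plunger","top")[:2]])
```

```text
t 6.15 pos [0.499  0.0364 0.0555] rail x,y [-0.0003 -0.0056] toolx yaw 93.96 toolz [-0.    -0.003 -1.   ] F along -2.66 [ 0.2 -2.6  2. ] w 9.424361505490322e-05 j [ 0.07  0.39 -0.28  0.9  -0.    1.58]
tool delta mm [35.6  0.4  0.4]
[(array([293.6, 261.6]), 0.61, array([0.4858, 0.106 , 0.099 ])), (array([301.1, 257.5]), 0.54, array([0.4938, 0.0915, 0.099 ]))]
```

View pics/t2.png

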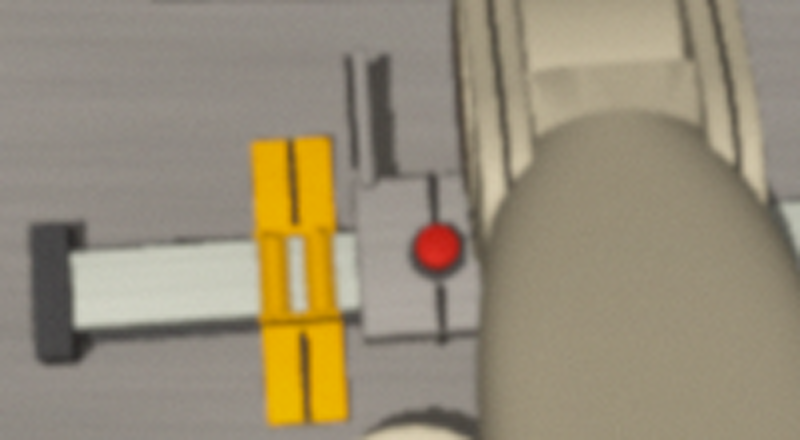

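The stop is past the blue clip. Its index line runs (434,178)–(443,340) in the crop and it stands short of the yellow clip. I'll compute how far remains.

Run:
```python
from h import *
for n,p,z in [("idx",(434,178),.072),("idx",(443,340),.072),("knob",(437,246),.099),("Yl",(293,180),.01),("Yl",(305,378),.01),("Yn",(297,274),.03),("edge+y",(362,258),.072)]:
    q=at_z("top",(195+(p[0]-1.5)/4,195+(p[1]-1.5)/4),z)[:2]-MID; print(n,np.round([q@X,q@U],4))
```

```text
idx [0.0385 0.0428]
idx [-0.0426  0.0438]
knob [0.0004 0.0442]
Yl [0.0529 0.1153]
Yl [-0.0511  0.1151]
Yn [0.0006 0.1153]
edge+y [0.0008 0.0811]
```

>>> jog_arm(deltas=[[[10, 0, 0, 0, 0, 0, 0], [10, 0, 0, 0, 0, 0, 0], [10, 0, 0, 0, 0, 0, 0], [7, 0, 0, 0, 0, 0, 0], [4, 0, 0, 0, 0, 0, 0]]])

```text
clock: 6.8
eef_pos: [0.4955, 0.0787, 0.0551]
tool_rot: [0.683, 0.73, -0.002, 0.001]
ft_force: [0.6, -2.0, 2.0]
grip_width: -0.0001
```

```bash
python3 -c "
from h import *
st((0,.066,.055))"
```

```text
t 6.8 pos [0.4955 0.0787 0.0551] rail x,y [-0.0011  0.0368] toolx yaw 93.83 toolz [-0.001 -0.004 -1.   ] F along -2.04 [ 0.6 -2.   2. ] w -9.810512125403718e-05 j [ 0.16  0.4  -0.27  0.91 -0.    1.66]
tool delta mm [29.1  1.1  0. ]
```

>>> jog_arm(deltas=[[[4, 0.5, 0, 0, 0, 0, 0], [3, 0.5, 0, 0, 0, 0, 0], [3, 0, 0, 0, 0, 0, 0]]])

```text
clock: 7.1
eef_pos: [0.4951, 0.086, 0.055]
tool_rot: [0.683, 0.73, -0.006, 0.004]
ft_force: [1.6, -11.3, 2.0]
grip_width: 0.0001
```

>>> jog_arm(deltas=[[[3, 0, 0, 0, 0, 0, 0]]])

```text
clock: 7.2
eef_pos: [0.495, 0.0865, 0.0551]
tool_rot: [0.684, 0.729, -0.008, 0.006]
ft_force: [0.9, -10.0, 3.2]
grip_width: 0.0001
```

>>> jog_arm(deltas=[[[3, 0, 0, 0, 0, 0, 0]]])

```text
clock: 7.3
eef_pos: [0.495, 0.0869, 0.0552]
tool_rot: [0.685, 0.729, -0.01, 0.008]
ft_force: [-0.1, -9.5, 2.9]
grip_width: 0.0002
```

```bash
python3 -c "
from h import *
st((0,.066,.055))"
```

```text
t 7.3 pos [0.495  0.0869 0.0552] rail x,y [-0.0011  0.0451] toolx yaw 93.56 toolz [-0.001 -0.026 -1.   ] F along -9.52 [-0.1 -9.5  2.9] w 0.00015172564462262927 j [ 0.19  0.4  -0.26  0.91 -0.03  1.7 ]
tool delta mm [20.9  1.  -0.4]
```

>>> jog_arm(deltas=[[[4, 0, 0, 0, 1.5, 0, 0]]])

```text
clock: 7.4
eef_pos: [0.4948, 0.0891, 0.055]
tool_rot: [0.685, 0.728, -0.003, 0.0]
ft_force: [1.3, -8.0, -0.4]
grip_width: 0.0001
```

>>> jog_arm(deltas=[[[5, 0, 0, 0, 0.3, 0, 0]]])

```text
clock: 7.5
eef_pos: [0.4945, 0.092, 0.0549]
tool_rot: [0.686, 0.728, -0.002, -0.0]
ft_force: [0.7, -5.3, 3.0]
grip_width: -0.0
```

```bash
python3 -c "
from h import *
st((0,.066,.055))"
```

```text
t 7.5 pos [0.4945 0.092  0.0549] rail x,y [-0.0011  0.0502] toolx yaw 93.36 toolz [-0.003 -0.002 -1.   ] F along -5.38 [ 0.7 -5.3  3. ] w -2.2558308022719245e-05 j [ 0.19  0.4  -0.27  0.91 -0.    1.7 ]
tool delta mm [15.8  1.  -0.2]
```

>>> jog_arm(deltas=[[[4, 0, 0, 0, 0.3, 0, 0]]])

```text
clock: 7.6
eef_pos: [0.4943, 0.0951, 0.0549]
tool_rot: [0.687, 0.727, -0.001, -0.002]
ft_force: [0.6, -2.5, 1.5]
grip_width: 0.0004
```

>>> jog_arm(deltas=[[[3, 0, 0, 0, 0, 0, 0]]])

```text
clock: 7.7
eef_pos: [0.4941, 0.098, 0.0549]
tool_rot: [0.687, 0.727, -0.001, -0.002]
ft_force: [0.2, -2.0, 1.2]
grip_width: 0.0001
```

>>> jog_arm(deltas=[[[2, 0, 0, 0, 0, 0, 0]]])

```text
clock: 7.8
eef_pos: [0.4939, 0.1009, 0.0548]
tool_rot: [0.687, 0.727, -0.0, -0.003]
ft_force: [-0.0, -0.3, 0.0]
grip_width: -0.0001
```

Run:
```python
from h import *
st((0,.066,.055))
a=camera("top");b=camera("side")
c=cv2.resize(a[215:305,215:335],(600,450),interpolation=2)
cv2.imwrite("pics/t3.png",c[:,:,::-1]); cv2.imwrite("pics/s3.png",b[:,:,::-1])
```

```text
t 7.8 pos [0.4939 0.1009 0.0548] rail x,y [-0.0012  0.0591] toolx yaw 93.25 toolz [-0.004  0.003 -1.   ] F along -0.27 [-0.  -0.3  0. ] w -7.15994130613181e-05 j [ 0.2   0.4  -0.26  0.91  0.    1.71]
tool delta mm [ 6.9  1.1 -0.2]
```

View pics/t3.png

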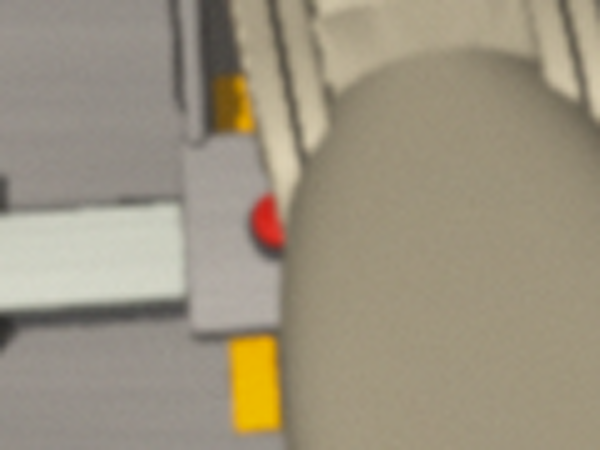

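Run:
```python
from h import *
for n,p,z in [("edge+y",(184,140),.072),("edge+y",(194,333),.072),("knob left (r 11)",(251,221),.099)]:
    q=at_z("top",(215+(p[0]-2)/5,215+(p[1]-2)/5),z)[:2]-MID; print(n,np.round([q@X,q@U],4))
```

```text
edge+y [0.0383 0.1458]
edge+y [-0.0388  0.146 ]
knob left (r 11) [0.0002 0.1199]
```

View pics/s3.png

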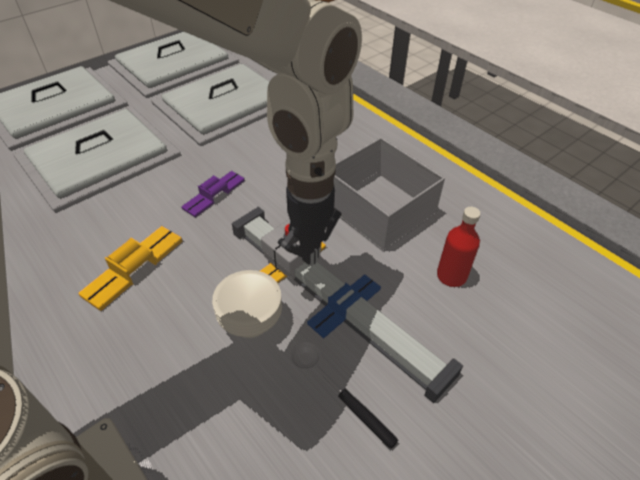

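The index is at about 0.108, past the first ridge's crest at 0.1035, with 6–7 mm to the notch. I'll continue in small steps and watch the force.

>>> jog_arm(deltas=[[[2, 0, 0, 0, 0, 0, 0]]])

```text
clock: 8.0
eef_pos: [0.4935, 0.1036, 0.0545]
tool_rot: [0.686, 0.727, -0.0, -0.003]
ft_force: [0.9, -1.1, -0.4]
grip_width: -0.0003
```

>>> jog_arm(deltas=[[[1.5, 0, 0, 0, 0, 0, 0]]])

```text
clock: 8.1
eef_pos: [0.4933, 0.1058, 0.0544]
tool_rot: [0.686, 0.727, -0.0, -0.003]
ft_force: [0.4, -0.5, -0.4]
grip_width: 0.0001
```

Run:
```python
from h import *
st((0,.066,.055))
a=camera("top")
c=cv2.resize(a[215:305,215:335],(600,450),interpolation=2)
cv2.imwrite("pics/t4.png",c[:,:,::-1])
# column of green-white -> grey edge along row y=235 crop
print(c[255,165:215:3].astype(int).sum(1))
```

```text
t 8.1 pos [0.4933 0.1058 0.0544] rail x,y [-0.0015  0.064 ] toolx yaw 93.35 toolz [-0.005  0.005 -1.   ] F along -0.52 [ 0.4 -0.5 -0.4] w 0.00011696231939483264 j [ 0.21  0.4  -0.26  0.91  0.01  1.72]
tool delta mm [ 2.   1.4 -0.6]
[504 467 461 472 492 498 497 496 496 497 495 495 497 499 500 500 500]
```

Retreat a little and up, and look unobstructed.

>>> jog_arm(deltas=[[[-20, 0, 0, 0, 0, 0, 0], [-40, 0, 0, 0, 0, 0, 0], [-45, 0, 0, 0, 0, 0, 0], [-45, 0, 0, 0, 0, 0, 0], [0, 0, 0, 0, 0, 0, 0]]])

```text
clock: 8.65
eef_pos: [0.5044, -0.0455, 0.0536]
tool_rot: [0.683, 0.73, 0.002, -0.003]
ft_force: [0.6, 0.9, 0.2]
grip_width: 0.0001
```

Run:
```python
from h import *
st((0,.066,.055))
a=camera("top");b=camera("side")
c=cv2.resize(a[215:305,215:315],(500,450),interpolation=2)
d=cv2.resize(b[205:295,230:290+10],(300,386),interpolation=2)
o=np.zeros((450,800,3),np.uint8);o[:,:500]=c;o[:386,500:]=d
cv2.imwrite("pics/t5.png",o[:,:,::-1])
```

```text
t 8.65 pos [ 0.5044 -0.0455  0.0536] rail x,y [-0.0004 -0.0877] toolx yaw 93.8 toolz [-0.002  0.006 -1.   ] F along 0.82 [0.6 0.9 0.2] w 0.00014067497581203366 j [-0.09  0.41 -0.26  0.91  0.01  1.41]
tool delta mm [153.7   0.4  -0.4]
```

View pics/t5.png

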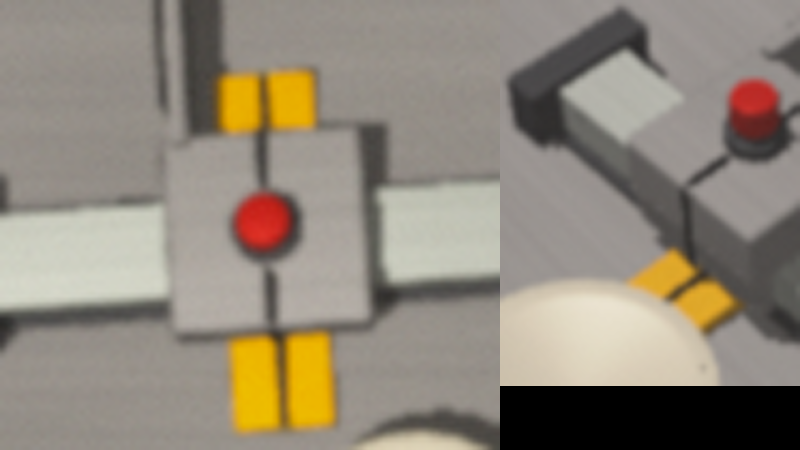

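Run:
```python
from h import *
for n,p,z in [("idx",(260,132),.072),("idx",(274,330),.072),("idx",(262,160),.072),("knob",(264,222),.099),("Yl",(264,100),.01),("Yl",(282,380),.01),("edge+y",(171,235),.072),("edge-y",(366,225),.072)]:
    q=at_z("top",(215+(p[0]-2)/5,215+(p[1]-2)/5),z)[:2]-MID; print(n,np.round([q@X,q@U],4))
# knob by colour, both start and now
for f in("top0","now"):
    im=cv2.imread("pics/top0.png")[:,:,::-1] if f=="top0" else camera("top")
    i=im.astype(int);m=((i[...,0]>120)&(i[...,1]<70)&(i[...,2]<70));m[:230]=0;m[280:]=0;m[:,:240]=0;m[:,420:]=0
    y,x=np.nonzero(m);q=at_z("top",(x.mean(),y.mean()),.097)[:2]-MID;print(f,len(x),(q@X).round(4),(q@U).round(4))
```

```text
idx [0.0395 0.1155]
idx [-0.0397  0.1146]
idx [0.0282 0.1154]
knob [-0.0005  0.1149]
Yl [0.0637 0.1156]
Yl [-0.0542  0.115 ]
edge+y [0.0006 0.153 ]
edge-y [-0.0005  0.0758]
top0 94 0.001 -0.1374
now 95 0.0 0.1156
```

Run:
```python
from h import *
def kn(im,c0,c1,r0,r1):
    i=im.astype(int);m=((i[...,0]>120)&(i[...,1]<70)&(i[...,2]<70));w=np.zeros_like(m);w[r0:r1,c0:c1]=m[r0:r1,c0:c1]
    y,x=np.nonzero(w);return x.mean(),y.mean(),len(x)
def tri(a,b):
    o1,d1=ray("top",a[:2]);o2,d2=ray("side",b[:2])
    s=np.linalg.lstsq(np.c_[d1,-d2],o2-o1,rcond=None)[0];return (o1+s[0]*d1+o2+s[1]*d2)/2
L=lambda f:cv2.imread(f)[:,:,::-1]
print("start",tri(kn(L("pics/top0.png"),240,420,230,280),kn(L("pics/side0.png"),380,415,300,335)))
b=camera("side");k=kn(b,260,320,205,260);print(k)
print("now",tri(kn(camera("top"),240,420,230,280),k)); st()
job_done()
```

```text
start [ 0.509675   -0.09554589  0.09577855]
(np.float64(288.72222222222223), np.float64(227.81944444444446), 72)
now [0.49164839 0.15736844 0.09567138]
t 8.9 pos [ 0.5037 -0.0399  0.0534] rail x,y [-0.0008 -0.0821] toolx yaw 94.26 toolz [-0.003  0.008 -1.   ] F along -0.11 [ 0.3 -0.1 -0.5] w 0.00012449785110676089 j [-0.08  0.41 -0.26  0.91  0.01  1.41]
the job is handed in; nothing more can be done
```

The stop is set in the notch of the yellow clip, and I handed the job in at about 8.9 s. I pushed its end face with closed fingertips through the blue clip, then over the first ridge of the yellow one. I then backed the gripper off about 15 cm.

- **Position:** the last overhead picture puts the stop's index at 0.115 m along the rail, and the yellow notch is also at 0.115 m, a match to within about 1 mm.
- **Plunger:** triangulating the knob gives 95.7 mm high, against 95.8 mm at the start on bare rail, so the plunger is down.
- **Forces:** pushing force peaked at about 11 N going up the yellow ridge, fell to near zero at the notch, and the gripper was touching nothing at the end.
- **Other objects:** by design nothing else was touched. I did not measure the pan, bowls, sauce bottle and spoon again at the end; they looked unmoved in the side picture taken late in the push.

No check failed or disagreed.

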